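Dispense a blue tube cap

ROBOT

A 6-joint arm with a two-finger parallel gripper is mounted at the origin on the work surface. World frame = base frame: x ahead of the robot, y to its left, z up, the work surface at z = 0. Lengths are in m, angles in rad, forces in N, time in s.
With the tool pointing down it reaches from about 0.425 to 0.95 m from the base axis. Payload 3.5 kg.
Tool frame: the origin (TCP) lies between the finger pads; the fingertips stand 14 mm ahead of it and the grasp point (between the pads) lies 5 mm behind it; z points along the fingers, y is the line along which they close (so a half turn about z gives the same grasp; the last joint's range is limited). The gripper opens to 85 mm and grips with 20 to 120 N. Pads are 22 mm wide; open, the fingers measure 114 mm over their backs; the gripper's body (76 mm by 85 mm) begins 54 mm behind the grasp point. The pads swing forward as they close: fully open they stand 13 mm farther back than shut.
Start: joints at [-1.278, 0.286, 1.577, -0, 1.279, -0.15], TCP at [0.289, -0.61, 0.245] pointing down, gripper open.
Joint ranges: [-2.77, 2.77], [-0.9, 2.22], [0.21, 2.48], [-1.53, 4.67], [0.24, 2.81], [-2.84, 2.84]. Speed limits (rad/s): [2.79, 2.79, 3.14, 3.14, 3.14, 3.14].

INTERFACE

Orientations are given as a unit quaternion [x, y, z, w].
In Python, from plant import * gives the robot as it stands.
- The arm moves only by the tool step_arm, never from a script. Its argument "commands" is a list of rows, each an object of numbers: "gripper": the gripper's target within -1 to 1 (shut at 1, half-way at 0, fully open at -1); "x", "y", "z": the shift along the tool's x, y, z in mm; "spin": the turn about the tool's z in degrees. A call has exactly 10 rows; each row shifts and turns the commanded pose from where the row before left it, along the tool's axes as they then stand; what a row does not reach is not made up. A row lasts 1/10 s, in which the tool goes at most 50 mm and 8.59 degrees, less where a joint would pass 70% of its speed; a pose out of reach is approached as far as the arm can. A call with a gripper value outside its range is refused whole. The fingers move at their own pace and stop on an object; "force" is the grip in N (left out, the last holds). Time passes only in rows, so rows that do not move let the fingers close, or fill a call up. It gives the time, the measured TCP pose, the force, the opening and the grip force at its end, in the units of the state.
- get_state(): the state, without advancing time (a new reading comes with each control period).
- read_camera(name): name is "scene" or "top"; returns a dict with "color" (400x640x3 uint8, red, green, blue), "z_map" (400x640 float32, m along the optical axis (not along the pixel's ray), 0 where there is no reading), "fx", "fy", "cx", "cy" (pixels), "eye" and "attitude" of the camera in the world. Camera axes: x right, y up, looking along -z (the intrinsics and any distortion apply to the point x, -y, -z); pixel columns grow to the right and rows downward; lengths in m; the calibration is good to about 2 mm. A picture is of the moment at which its call begins.
- sign_off(): hands the job in; it is judged then, once.
The state is a dict: "time": time; "qpos": joint angles; "dq": joint speeds; "joint_efforts": joint torques, N m; "eef_pos": TCP position; "tcp_rot": TCP orientation; "contact_force": force on the tool from outside, world axes, zero at the start; "wrist_torque": the same for the moment, N m; "opening": opening from 0.0 (shut) to 1.0 (fully open); "finger_force": force on a finger pad.
Only numpy, scipy, OpenCV 4.12 (cv2) and the standard library are available. Lean on these libraries where they do the work, as an engineer would, in place of code of your own. Each camera call takes 0.05 s, during which the arm holds its last target. There are 200 camera calls.

TASK

Dispense a blue cap for the next sample tube: slide the blue knob of the blue cap dispenser all the way to its end towards the magazine, so that the lowest cap drops into the catch tray, then let go of the knob there so that it snaps back home by itself. Leave the slide of the orange dispenser alone.

Things in the scene. Friction and masses are not known exactly. Their poses are not given: they have to be found in the camera images.
- blue_slide (a joint): Travel (m) of the steel slide of the fixed blue dispenser: 0 home, 0.040 end stop, at the magazine. Spring return, 3 N at home, 7 N at the end; let go, it is home in about 0.3 s. Dispenser: cream base 70 mm wide, 151 mm long, deck 34 mm high; clear square magazine 38 mm wide, rim 94 mm above the bench, holding three blue caps; blue knob on one side, open catch tray on the other.
- blue_knob (a point): Middle of the upright blue knob on the slide, 34 mm high, 20 mm along the travel, 26 mm across; 62.5 mm above the bench (knob's top 79.5 mm). Moves with the slide. y axis: level, the way to push (to the magazine); x: level, across; z: up. Slide home: magazine's centre 104 mm along +y. Rails beside it reach 43 mm above the bench. At the end stop its front is 35 mm short of the magazine.
- blue_cap0_center (a point): Centre of the lowest blue cap in the magazine, a disc 30 mm across, 12 mm high; at the start 40 mm above the bench. Near the end of its travel the slide pushes it off the deck into the catch tray, 125 to 191 mm along +y from the knob at home, 62 mm wide inside, floor 4 mm and walls 24 mm above the bench.
- orange_slide (a joint): Travel (m) of the slide of the orange dispenser (0 home, 0.040 end stop), a twin of the blue one in size and make, with orange knob, rim and caps; it may stand left or right of the blue one. Not to be used.
There are look-alikes about, which are no part of the job. Leave any yellow look-alike of the part that bears orange_slide alone.

How it is judged:
By the outcome, as a careful person would: the job done as asked, in the order asked, and still so for the second after the job is handed in, with the robot touching nothing.
It also fails if it takes over 29 s, if anything falls off the work surface, if the arm or the gripper's body presses on something with over 40 N, if the wrist force passes 120 N, or if a joint passes its speed limit or range.

## Working session

There is one attempt and no reset: what is moved stays moved. The work goes in short steps, Python scripts to look and compute and a tool call to move; the robot and the scene stay as the last step left them, time stands still between calls to the robot, and variables do not carry over. Pictures are saved under pics/ and viewed, at most 10 in all, crops included, and the job is handed in when it is done.

Besides the shell and the picture viewer there is one more tool, called after "Request:" by a JSON object that holds its "name" and its "arguments". step_arm: Moves the arm, as the interface text tells. Its arguments: {"type":"object","properties":{"commands":{"type":"array"},"force":{"type":"number"}},"required":["commands"]}

```bash
mkdir -p pics; cat > h.py <<'E'
from plant import *
import numpy as np, cv2
from scipy.spatial.transform import Rotation as R
def rot(a):
    a=np.array(a); return a if a.shape==(3,3) else R.from_quat(a).as_matrix()
def cloud(c):
    v,u=np.mgrid[:400,:640]; z=c["z_map"]
    p=np.stack([(u-c["cx"])/c["fx"]*z,-(v-c["cy"])/c["fy"]*z,-z],-1)
    return p@rot(c["attitude"]).T+np.array(c["eye"])
E
python3 - <<'E'
from h import *
for n in("scene","top"):
    c=read_camera(n); cv2.imwrite(f"pics/{n}0.png",c["color"][...,::-1]); print(n,c["eye"],c["attitude"],c["fx"],c.keys())
    P=cloud(c); h=cv2.cvtColor(c["color"],cv2.COLOR_RGB2HSV)
    for nm,lo,hi in(("blue",95,130),("orange",5,20),("yellow",21,35)):
        m=((h[...,0]>=lo)&(h[...,0]<=hi)&(h[...,1]>130)&(h[...,2]>60)&(c["z_map"]>0)).astype(np.uint8)
        k,l,s,ce=cv2.connectedComponentsWithStats(m)
        for i in range(1,k):
            if s[i,4]>25:
                q=P[l==i]; print(nm,s[i],ce[i].round(),np.median(q,0).round(3),np.percentile(q,5,0).round(3),np.percentile(q,95,0).round(3))
s=get_state();print(s)
E
```

```text
scene [1.00190233 0.03019066 0.82396463] [0.20441824 0.23288992 0.70688022 0.63584262] 411.95865030980275 dict_keys(['color', 'z_map', 'fx', 'fy', 'cx', 'cy', 'eye', 'attitude'])
blue [  66    0   90   83 3716] [114.  28.] [-0.437 -1.001 -0.15 ] [-0.712 -1.025 -0.264] [-0.32  -0.996  0.024]
blue [85 36  6  7 27] [87. 39.] [-0.322 -1.037 -0.099] [-0.325 -1.046 -0.113] [ 0.276 -0.55   0.32 ]
blue [ 78 221  33  29 745] [ 95. 235.] [ 0.617 -0.495  0.088] [ 0.542 -0.578 -0.001] [ 0.643 -0.467  0.091]
blue [411 221  30  27 270] [423. 235.] [0.543 0.187 0.091] [ 0.458  0.165 -0.002] [0.572 0.218 0.095]
blue [374 248  12  18 159] [379. 257.] [0.599 0.096 0.077] [0.583 0.087 0.055] [0.608 0.106 0.08 ]
blue [607 251  18  13 130] [616. 257.] [0.538 0.584 0.057] [0.529 0.575 0.045] [0.546 0.597 0.063]
blue [554 265  29  12 299] [568. 271.] [0.569 0.494 0.033] [0.558 0.472 0.016] [0.572 0.519 0.038]
blue [590 267  18  12 168] [599. 272.] [0.565 0.557 0.032] [0.555 0.547 0.017] [0.569 0.572 0.038]
blue [617 268  23  12 181] [627. 274.] [0.561 0.613 0.031] [0.551 0.603 0.016] [0.567 0.644 0.039]
bl
[... 4488 characters left out ...]
time': 0.1, 'qpos': array([-1.27796828e+00,  2.87112049e-01,  1.57805773e+00,  2.74420428e-05,
        1.27858916e+00, -1.50001269e-01]), 'dq': array([ 0.00198934, -0.00036485, -0.00264869,  0.0015821 ,  0.00176595,
       -0.0017797 ]), 'joint_efforts': array([ 9.68687095e-05, -4.07299268e+01, -2.93699902e+01, -1.82928761e-04,
        3.43245527e-03,  1.70280600e-05]), 'eef_pos': array([ 0.28910065, -0.60932312,  0.24404746]), 'tcp_rot': array([ 9.75588052e-01,  2.19605966e-01, -6.41833288e-05, -1.08131626e-03]), 'contact_force': array([-0.2820827 , -0.52638018, -0.59115165]), 'wrist_torque': array([ 0.01128809, -0.02335556,  0.00928495]), 'finger_force': 0.0, 'opening': 0.9978366605540561}
```

View pics/scene0.png

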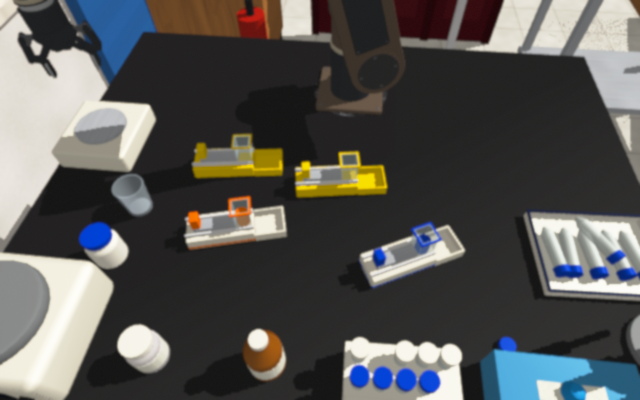

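View pics/top0.png

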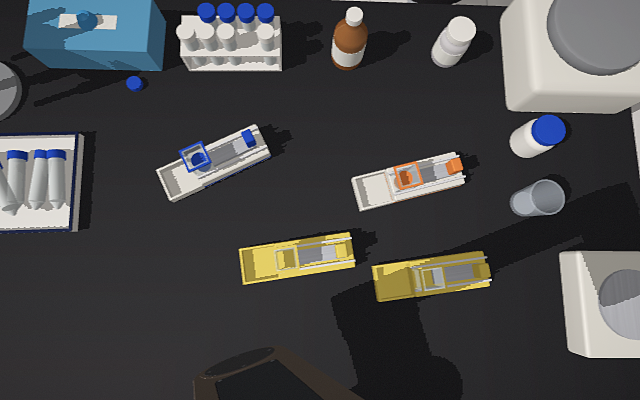

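The blue dispenser is the cream one, with its knob at about (248,138) in top and its magazine at (196,157). The orange one sits at (408,175) with two yellow look-alikes below it. I'll refine the knob position and axis.

```bash
cat >> h.py <<'E'
def meas(n,near=(0.59,0.095)):
    c=read_camera(n); P=cloud(c); h=cv2.cvtColor(c["color"],cv2.COLOR_RGB2HSV)
    m=(h[...,0]>=95)&(h[...,0]<=130)&(h[...,1]>130)&(h[...,2]>60)
    d=lambda x,y:np.hypot(P[...,0]-x,P[...,1]-y)
    k=P[m&(d(*near)<.045)&(P[...,2]>.072)&(P[...,2]<.09)][:,:2]
    r=P[m&(d(.545,.19)<.05)&(P[...,2]>.085)&(P[...,2]<.1)][:,:2]
    f=lambda q:cv2.minAreaRect((q*1000).astype(np.float32))
    return c,P,f(k),f(r)
def rel(t):
    s=get_state(); M=rot(s["tcp_rot"]); return (M.T@(np.array(t)-s["eef_pos"])*1000).round(1), np.degrees(np.arctan2(M[1,1],M[0,1])).round(1)
E
python3 - <<'E'
from h import *
for n in("scene","top"):
    c,P,k,r=meas(n); d=np.subtract(r[0],k[0]); print(n,k,r,np.hypot(*d),np.degrees(np.arctan2(d[1],d[0])))
    w=(c["color"].min(-1)>150)&(np.hypot(P[...,0]-.555,P[...,1]-.17)<.15)&(P[...,2]>.012)&(P[...,2]<.06)
    print(cv2.minAreaRect((P[w][:,:2]*1000).astype(np.float32)))
E
```

```text
scene ((594.235107421875, 95.88699340820312), (25.638395309448242, 19.980514526367188), 27.177310943603516) ((546.73876953125, 188.36912536621094), (47.55633544921875, 46.27880096435547), 26.451356887817383) 103.96560414155631 117.18381397871715
((555.3535766601562, 171.77682495117188), (71.67059326171875, 222.37387084960938), 26.75002670288086)
top ((589.4568481445312, 96.09982299804688), (25.210494995117188, 17.9744930267334), 27.608699798583984) ((543.639892578125, 188.51800537109375), (46.34969711303711, 45.665687561035156), 26.969282150268555) 103.1518969797056 116.37023386932805
((552.2884521484375, 171.38967895507812), (70.9627685546875, 220.04495239257812), 26.87044906616211)
```

Request:
{"name": "step_arm", "arguments": {"commands": [{"gripper": -1,"spin": -8.5},{"gripper": -1,"spin": -8.5},{"gripper": -1,"spin": -8.5},{"gripper": -1,"spin": -8.5},{"gripper": -1,"spin": -8.5},{"gripper": -1,"spin": -8.5},{"gripper": -1,"spin": -8.5},{"gripper": -1,"spin": -8.5},{"gripper": -1,"spin": -8.5},{"gripper": -1,"spin": -8.5}], "force": 60}}

```text
invalid input
```

```bash
python3 -c "
from h import *
print(rel([.592,.096,.2]),get_state()['time'],get_state()['qpos'])"
```

```text
(array([ 575.9, -507.6,   45.3]), np.float64(-64.6)) 0.2 [-1.27802795e+00  2.86859098e-01  1.57763907e+00  5.20895344e-06
  1.27856426e+00 -1.49996176e-01]
```

Request:
{"name": "step_arm", "arguments": {"commands": [{"gripper": -1,"x": 0,"y": 0,"z": 0,"spin": -8.5},{"gripper": -1,"x": 0,"y": 0,"z": 0,"spin": -8.5},{"gripper": -1,"x": 0,"y": 0,"z": 0,"spin": -8.5},{"gripper": -1,"x": 0,"y": 0,"z": 0,"spin": -8.5},{"gripper": -1,"x": 0,"y": 0,"z": 0,"spin": -8.5},{"gripper": -1,"x": 0,"y": 0,"z": 0,"spin": -8.5},{"gripper": -1,"x": 0,"y": 0,"z": 0,"spin": -8.5},{"gripper": -1,"x": 0,"y": 0,"z": 0,"spin": -8.5},{"gripper": -1,"x": 0,"y": 0,"z": 0,"spin": -8.5},{"gripper": -1,"x": 0,"y": 0,"z": 0,"spin": -8.5}], "force": 60}}

```text
time: 1.2
eef_pos: [0.2892, -0.6097, 0.2449]
tcp_rot: [0.568, 0.823, 0.0, -0.0]
contact_force: [-0.1, 0.6, 0.0]
opening: 1.002
finger_force: 0.0
```

```bash
python3 -c "
from h import *
print(rel([.592,.096,.2]),get_state()['time'],get_state()['qpos'])"
```

```text
(array([552.9, 532.9,  45.3]), np.float64(20.7)) 1.2 [-1.27801142e+00  2.86515218e-01  1.57714928e+00  1.32459668e-06
  1.27859780e+00 -1.63963183e+00]
```

Request:
{"name": "step_arm", "arguments": {"commands": [{"gripper": -1,"x": 30,"y": 29,"z": 0,"spin": 0},{"gripper": -1,"x": 30,"y": 29,"z": 0,"spin": 0},{"gripper": -1,"x": 30,"y": 29,"z": 0,"spin": 0},{"gripper": -1,"x": 30,"y": 29,"z": 0,"spin": 0},{"gripper": -1,"x": 30,"y": 29,"z": 0,"spin": 0},{"gripper": -1,"x": 30,"y": 29,"z": 0,"spin": 0},{"gripper": -1,"x": 30,"y": 29,"z": 0,"spin": 0},{"gripper": -1,"x": 30,"y": 29,"z": 0,"spin": 0},{"gripper": -1,"x": 30,"y": 29,"z": 0,"spin": 0},{"gripper": -1,"x": 30,"y": 29,"z": 0,"spin": 0}]}}

```text
time: 2.2
eef_pos: [0.457, -0.226, 0.2453]
tcp_rot: [0.571, 0.821, 0.0, 0.0]
contact_force: [0.7, 0.0, -0.6]
opening: 1.001
finger_force: 0.0
```

Request:
{"name": "step_arm", "arguments": {"commands": [{"gripper": -1,"x": 30,"y": 29,"z": 0,"spin": 0},{"gripper": -1,"x": 30,"y": 29,"z": 0,"spin": 0},{"gripper": -1,"x": 30,"y": 29,"z": 0,"spin": 0},{"gripper": -1,"x": 30,"y": 29,"z": 0,"spin": 0},{"gripper": -1,"x": 30,"y": 29,"z": 0,"spin": 0},{"gripper": -1,"x": 30,"y": 29,"z": 0,"spin": 0},{"gripper": -1,"x": 30,"y": 29,"z": 0,"spin": 0},{"gripper": -1,"x": 30,"y": 29,"z": 0,"spin": 0},{"gripper": -1,"x": 0,"y": 0,"z": 0,"spin": -6.3},{"gripper": -1,"x": 0,"y": 0,"z": 0,"spin": 0}]}}

```text
time: 3.2
eef_pos: [0.5906, 0.0793, 0.2449]
tcp_rot: [0.524, 0.852, -0.0, -0.0]
contact_force: [-0.2, 0.1, 0.2]
opening: 0.993
finger_force: 0.0
```

```bash
python3 - <<'E'
from h import *
for n in("scene","top"):
    try:
        c,P,k,r=meas(n); print(n,k,r)
    except Exception as e: print(e)
    c=read_camera(n); cv2.imwrite(f"pics/{n}1.png",cv2.resize(c["color"][150 if n=="scene" else 50:320,150:550,::-1],None,fx=2,fy=2))
print(rel([.592,.096,.062]),get_state()["time"],get_state()["contact_force"])
E
```

```text
scene ((595.0186767578125, 96.0948486328125), (24.92852210998535, 19.53047752380371), 25.056001663208008) ((546.640869140625, 188.71054077148438), (47.7684440612793, 47.067955017089844), 25.939027786254883)
top ((589.3048095703125, 96.04027557373047), (24.732833862304688, 17.288461685180664), 30.949249267578125) ((0.0, 0.0), (0.0, 0.0), 0.0)
(array([ 16. ,   9.8, 183.3]), np.float64(26.5)) 3.4 [-0.51049022  0.9459959   0.24569089]
```

View pics/scene1.png

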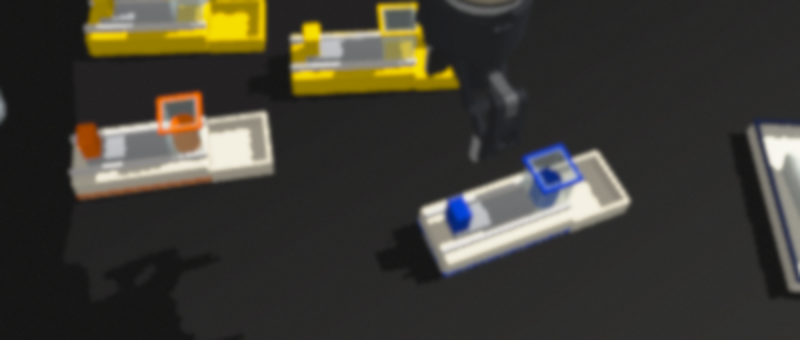

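The picture shows the knob standing at home at (458,213), with the gripper open above and just short of it. The next moves are align, descend, and close.

Request:
{"name": "step_arm", "arguments": {"commands": [{"gripper": -1,"x": 16,"y": 10,"z": 0,"spin": -0.4},{"gripper": -1,"x": 0,"y": 0,"z": 25,"spin": 0},{"gripper": -1,"x": 0,"y": 0,"z": 25,"spin": 0},{"gripper": -1,"x": 0,"y": 0,"z": 25,"spin": 0},{"gripper": -1,"x": 0,"y": 0,"z": 25,"spin": 0},{"gripper": -1,"x": 0,"y": 0,"z": 25,"spin": 0},{"gripper": -1,"x": 0,"y": 0,"z": 20,"spin": 0},{"gripper": -1,"x": 0,"y": 0,"z": 20,"spin": 0},{"gripper": -1,"x": 0,"y": 0,"z": 18,"spin": 0},{"gripper": -1,"x": 0,"y": 0,"z": 0,"spin": 0}]}}

```text
time: 4.4
eef_pos: [0.59, 0.0959, 0.0594]
tcp_rot: [0.523, 0.852, -0.002, -0.003]
contact_force: [-0.5, -0.3, -0.1]
opening: 1.0
finger_force: 0.0
```

```bash
python3 - <<'E'
from h import *
c=read_camera("scene"); cv2.imwrite("pics/s2.png",cv2.resize(c["color"][170:320,300:500,::-1],None,fx=4,fy=4))
print(rel([.592,.096,.062]),get_state()["time"],get_state()["contact_force"])
E
```

```text
(array([-0.3,  0.6, -0.8]), np.float64(27.0)) 4.45 [-0.94371393  0.08310109  0.20656102]
```

View pics/s2.png

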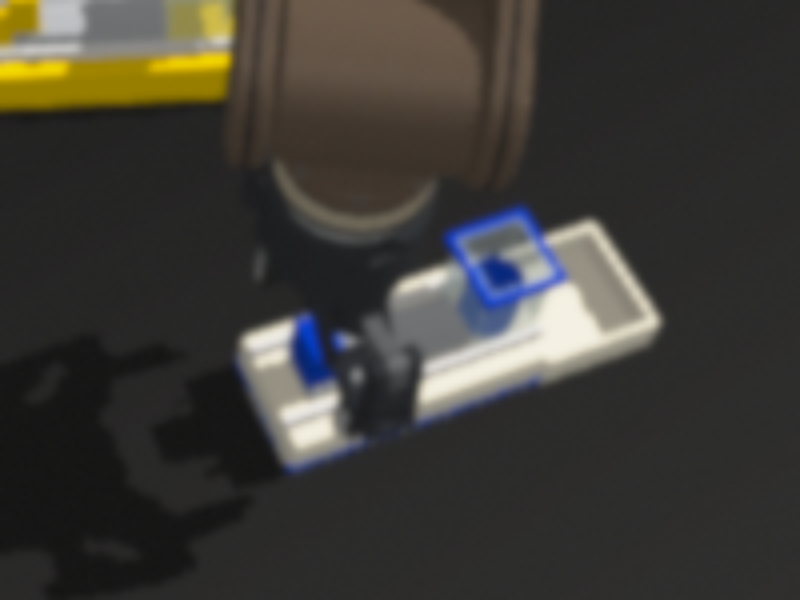

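The picture shows the near finger at about (378,390), possibly a little ahead of the knob at (315,350). I'll check that with depth.

```bash
python3 - <<'E'
from h import *
s=get_state();M=rot(s["tcp_rot"]);e=s["eef_pos"]
for n in("scene","top"):
    c=read_camera(n);P=cloud(c);L=(P-e)@M*1000;g=c["color"].astype(int)
    dark=(g.max(-1)<110)&(P[...,2]>.05)&(P[...,2]<.1)&(np.abs(L[...,0])<40)
    for sg in(1,-1):
        q=L[dark&(L[...,1]*sg>33)&(L[...,1]*sg<65)]
        if len(q)>5: print(n,sg,len(q),np.percentile(q,[3,50,97],axis=0).round(1).tolist())
    h=cv2.cvtColor(c["color"],cv2.COLOR_RGB2HSV)
    b=(h[...,0]>=95)&(h[...,0]<=130)&(h[...,1]>130)&(np.hypot(L[...,0],L[...,1])<35)&(P[...,2]>.05)
    if b.sum()>5: print("knob",b.sum(),np.percentile(L[b],[3,50,97],axis=0).round(1).tolist())
E
```

```text
scene 1 30 [[-12.5, 49.1, -37.0], [-8.6, 53.8, -20.7], [-4.8, 57.9, -9.4]]
scene -1 34 [[-13.3, -47.7, -28.2], [-10.8, -42.1, -11.3], [-2.5, -40.9, -0.0]]
knob 109 [[-19.9, -6.8, -83.3], [-9.2, 9.3, -16.2], [1.5, 28.8, 4.0]]
```

Finger and knob agree to within a few mm. Close the gripper.

Request:
{"name": "step_arm", "arguments": {"commands": [{"gripper": 1,"x": 0,"y": 0,"z": 0,"spin": 0},{"gripper": 1,"x": 0,"y": 0,"z": 0,"spin": 0},{"gripper": 1,"x": 0,"y": 0,"z": 0,"spin": 0},{"gripper": 1,"x": 0,"y": 0,"z": 0,"spin": 0},{"gripper": 1,"x": 0,"y": 0,"z": 0,"spin": 0},{"gripper": 1,"x": 0,"y": 0,"z": 0,"spin": 0},{"gripper": 1,"x": 0,"y": 0,"z": 0,"spin": 0},{"gripper": 1,"x": 0,"y": 0,"z": 0,"spin": 0},{"gripper": 1,"x": 0,"y": 0,"z": 0,"spin": 0},{"gripper": 1,"x": 0,"y": 0,"z": 0,"spin": 0}], "force": 60}}

```text
time: 5.55
eef_pos: [0.5921, 0.0967, 0.063]
tcp_rot: [0.522, 0.853, -0.001, -0.0]
contact_force: [-3.9, -1.3, 5.1]
opening: 0.297
finger_force: 60.4
```

Request:
{"name": "step_arm", "arguments": {"commands": [{"gripper": 1,"x": 5,"y": 0,"z": 0,"spin": 0},{"gripper": 1,"x": 5,"y": 0,"z": 0,"spin": 0},{"gripper": 1,"x": 5,"y": 0,"z": 0,"spin": 0},{"gripper": 1,"x": 5,"y": 0,"z": 0,"spin": 0},{"gripper": 1,"x": 5,"y": 0,"z": 0,"spin": 0},{"gripper": 1,"x": 5,"y": 0,"z": 0,"spin": 0},{"gripper": 1,"x": 5,"y": 0,"z": 0,"spin": 0},{"gripper": 1,"x": 2,"y": 0,"z": 0,"spin": 0},{"gripper": 1,"x": 0,"y": 0,"z": 0,"spin": 0},{"gripper": 1,"x": 0,"y": 0,"z": 0,"spin": 0}]}}

```text
time: 6.55
eef_pos: [0.5762, 0.1279, 0.063]
tcp_rot: [0.522, 0.853, -0.001, 0.001]
contact_force: [-1.3, -8.1, 3.2]
opening: 0.298
finger_force: 60.3
```

Request:
{"name": "step_arm", "arguments": {"commands": [{"gripper": 1,"x": 2,"y": 0,"z": 0,"spin": 0},{"gripper": 1,"x": 2,"y": 0,"z": 0,"spin": 0},{"gripper": 1,"x": 1,"y": 0,"z": 0,"spin": 0},{"gripper": 1,"x": 1,"y": 0,"z": 0,"spin": 0},{"gripper": 1,"x": 0,"y": 0,"z": 0,"spin": 0},{"gripper": 1,"x": 0,"y": 0,"z": 0,"spin": 0},{"gripper": 1,"x": 0,"y": 0,"z": 0,"spin": 0},{"gripper": 1,"x": 0,"y": 0,"z": 0,"spin": 0},{"gripper": 1,"x": 0,"y": 0,"z": 0,"spin": 0},{"gripper": 1,"x": 0,"y": 0,"z": 0,"spin": 0}]}}

```text
time: 7.55
eef_pos: [0.574, 0.1324, 0.063]
tcp_rot: [0.522, 0.853, -0.002, 0.002]
contact_force: [-0.3, -9.5, 2.3]
opening: 0.293
finger_force: 60.1
```

```bash
python3 - <<'E'
from h import *
c=read_camera("scene"); cv2.imwrite("pics/s3.png",cv2.resize(c["color"][170:320,300:500,::-1],None,fx=4,fy=4))
s=get_state();M=rot(s["tcp_rot"]);d=(M.T@(s["eef_pos"]-np.array([.5921,.0967,.063])))*1000
print(d,M.T@s["contact_force"])
E
```

```text
[40.03850686  0.12976852 -0.2101365 ] [-8.68029519 -4.21511768 -3.13077948]
```

View pics/s3.png

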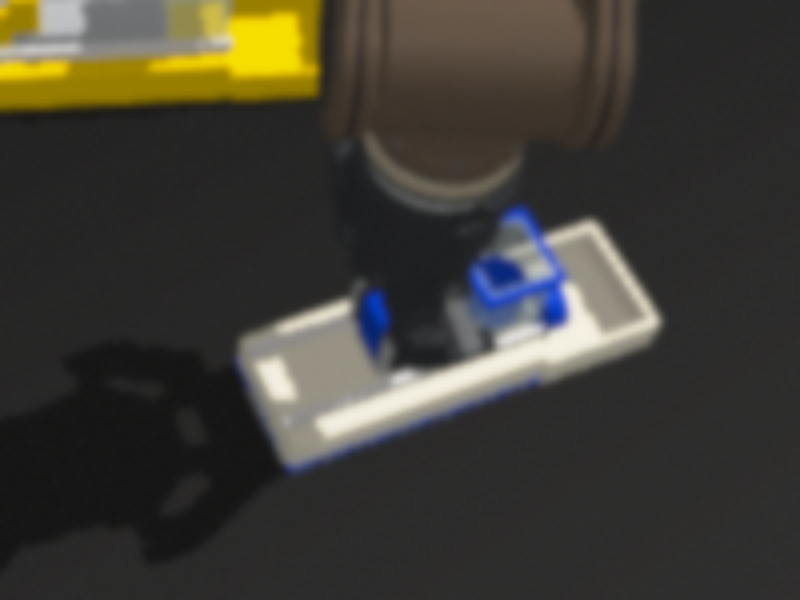

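The picture shows the cap peeking out past the magazine at (555,305) but not dropped. The force doesn't yet show the end stop, so push on.

Request:
{"name": "step_arm", "arguments": {"commands": [{"gripper": 1,"x": 1,"y": 0,"z": 0,"spin": 0},{"gripper": 1,"x": 1,"y": 0,"z": 0,"spin": 0},{"gripper": 1,"x": 0,"y": 0,"z": 0,"spin": 0},{"gripper": 1,"x": 0,"y": 0,"z": 0,"spin": 0},{"gripper": 1,"x": 0,"y": 0,"z": 0,"spin": 0},{"gripper": 1,"x": 0,"y": 0,"z": 0,"spin": 0},{"gripper": 1,"x": 0,"y": 0,"z": 0,"spin": 0},{"gripper": 1,"x": 0,"y": 0,"z": 0,"spin": 0},{"gripper": 1,"x": 0,"y": 0,"z": 0,"spin": 0},{"gripper": 1,"x": 0,"y": 0,"z": 0,"spin": 0}]}}

```text
time: 8.6
eef_pos: [0.574, 0.1324, 0.063]
tcp_rot: [0.522, 0.853, -0.002, 0.004]
contact_force: [2.4, -15.7, 1.3]
opening: 0.297
finger_force: 59.9
```

```bash
cat > chk.py <<'E'
import sys
from h import *
c=read_camera("scene"); cv2.imwrite(f"pics/{sys.argv[1]}.png",cv2.resize(c["color"][170:320,300:500,::-1],None,fx=4,fy=4))
P=cloud(c);h=cv2.cvtColor(c["color"],cv2.COLOR_RGB2HSV)
D=np.array([-.454,.891]);al=(P[...,:2]-[.592,.096])@D*1000
b=(h[...,0]>=95)&(h[...,0]<=130)&(h[...,1]>130)&(np.hypot(P[...,0]-.53,P[...,1]-.22)<.07)&(P[...,2]<.06)&(al>115)
print("cap px",b.sum(),np.median(P[b],0).round(3),np.percentile(al[b],[5,95]) if b.any() else "")
s=get_state();M=rot(s["tcp_rot"]);print((M.T@(s["eef_pos"]-np.array([.5921,.0967,.063])))*1000,M.T@s["contact_force"],s["time"])
E
python3 chk.py s4
```

```text
cap px 42 [0.536 0.228 0.029] [137.94861683 176.22636999]
[40.10245696  0.13765584 -0.34285218] [-14.98777219  -3.75537918  -1.52885121] 8.65
```

View pics/s4.png

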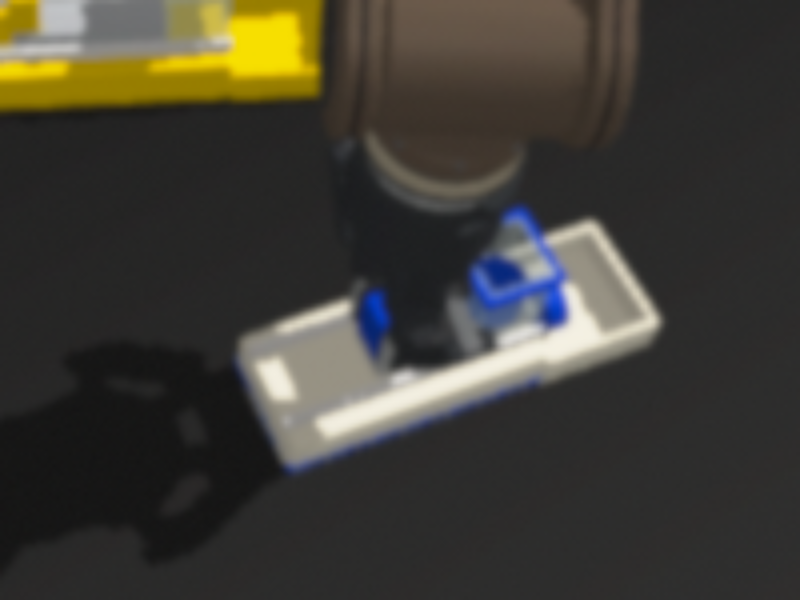

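The picture is nearly unchanged, with the cap's edge at (555,305). Push a little more to make sure of the stop.

Request:
{"name": "step_arm", "arguments": {"commands": [{"gripper": 1,"x": 1,"y": 0,"z": 0,"spin": 0},{"gripper": 1,"x": 1,"y": 0,"z": 0,"spin": 0},{"gripper": 1,"x": 1,"y": 0,"z": 0,"spin": 0},{"gripper": 1,"x": 0,"y": 0,"z": 0,"spin": 0},{"gripper": 1,"x": 0,"y": 0,"z": 0,"spin": 0},{"gripper": 1,"x": 0,"y": 0,"z": 0,"spin": 0},{"gripper": 1,"x": 0,"y": 0,"z": 0,"spin": 0},{"gripper": 1,"x": 0,"y": 0,"z": 0,"spin": 0},{"gripper": 1,"x": 0,"y": 0,"z": 0,"spin": 0},{"gripper": 1,"x": 0,"y": 0,"z": 0,"spin": 0}]}}

```text
time: 9.65
eef_pos: [0.5739, 0.1326, 0.063]
tcp_rot: [0.521, 0.853, -0.003, 0.006]
contact_force: [6.3, -23.6, -0.8]
opening: 0.295
finger_force: 59.6
```

```bash
python3 chk.py s5
```

```text
cap px 41 [0.536 0.227 0.03 ] [138.2424492  175.39173245]
[40.22741583  0.16940372 -0.56172299] [-25.27601568  -5.74801273   1.82307816] 9.7
```

That is the end stop: no motion while the force rises to 25 N. Open the gripper here and lift only after the snap-back.

Request:
{"name": "step_arm", "arguments": {"commands": [{"gripper": -1,"x": 0,"y": 0,"z": 0,"spin": 0},{"gripper": -1,"x": 0,"y": 0,"z": 0,"spin": 0},{"gripper": -1,"x": 0,"y": 0,"z": 0,"spin": 0},{"gripper": -1,"x": 0,"y": 0,"z": 0,"spin": 0},{"gripper": -1,"x": 0,"y": 0,"z": 0,"spin": 0},{"gripper": -1,"x": 0,"y": 0,"z": 0,"spin": 0},{"gripper": -1,"x": 0,"y": 0,"z": 0,"spin": 0},{"gripper": -1,"x": 0,"y": 0,"z": 0,"spin": 0},{"gripper": -1,"x": 0,"y": 0,"z": 0,"spin": 0},{"gripper": -1,"x": 0,"y": 0,"z": 0,"spin": 0}]}}

```text
time: 10.7
eef_pos: [0.5705, 0.1396, 0.0623]
tcp_rot: [0.522, 0.853, 0.0, 0.0]
contact_force: [0.6, 0.1, 0.6]
opening: 0.998
finger_force: 0.0
```

Request:
{"name": "step_arm", "arguments": {"commands": [{"gripper": -1,"x": 0,"y": 0,"z": -15,"spin": 0},{"gripper": -1,"x": 0,"y": 0,"z": -20,"spin": 0},{"gripper": -1,"x": 0,"y": 0,"z": -25,"spin": 0},{"gripper": -1,"x": 0,"y": 0,"z": -25,"spin": 0},{"gripper": -1,"x": 0,"y": 0,"z": -25,"spin": 0},{"gripper": -1,"x": 0,"y": 0,"z": -25,"spin": 0},{"gripper": -1,"x": 0,"y": 0,"z": -25,"spin": 0},{"gripper": -1,"x": 0,"y": 0,"z": -20,"spin": 0},{"gripper": -1,"x": 0,"y": 0,"z": 0,"spin": 0},{"gripper": -1,"x": 0,"y": 0,"z": 0,"spin": 0}]}}

```text
time: 11.7
eef_pos: [0.5706, 0.1396, 0.243]
tcp_rot: [0.522, 0.853, 0.0, 0.001]
contact_force: [0.4, 0.1, -0.9]
opening: 0.997
finger_force: 0.0
```

```bash
python3 chk.py s6; python3 -c "
from h import *
print(meas('scene')[2])"
```

```text
cap px 50 [0.535 0.227 0.029] [135.43484886 176.97441747]
[  48.3059318    -0.41737285 -178.58193022] [0.70323139 0.52174204 0.59761859] 11.75
((595.413330078125, 95.84228515625), (25.150196075439453, 18.691442489624023), 29.40594482421875)
```

View pics/s6.png

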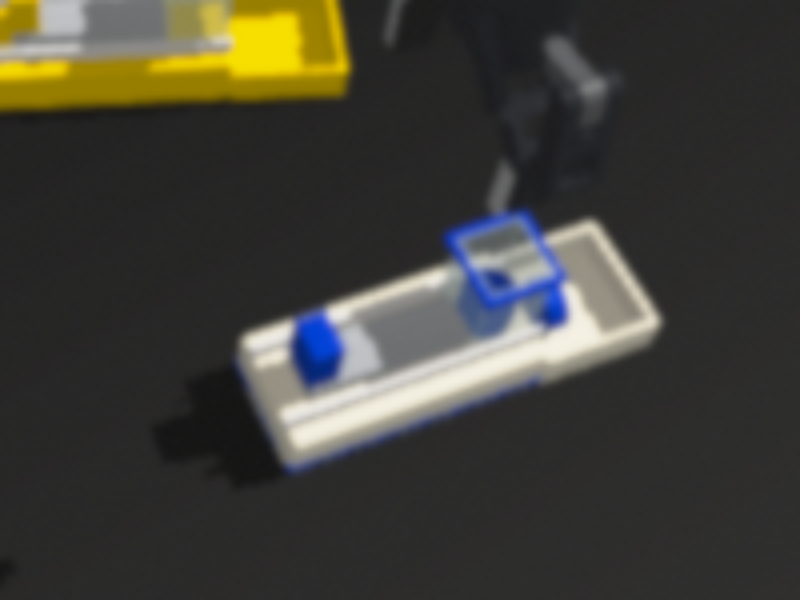

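The knob is back home, at (318,348). The cap is past the magazine at (553,305). I'll clear the arm and look from the top.

Request:
{"name": "step_arm", "arguments": {"commands": [{"gripper": -1,"x": -15,"y": 0,"z": 0,"spin": 0},{"gripper": -1,"x": -25,"y": 0,"z": 0,"spin": 0},{"gripper": -1,"x": -25,"y": 0,"z": 0,"spin": 0},{"gripper": -1,"x": -25,"y": 0,"z": 0,"spin": 0},{"gripper": -1,"x": -25,"y": 0,"z": 0,"spin": 0},{"gripper": -1,"x": -25,"y": 0,"z": 0,"spin": 0},{"gripper": -1,"x": -25,"y": 0,"z": 0,"spin": 0},{"gripper": -1,"x": -25,"y": 0,"z": 0,"spin": 0},{"gripper": -1,"x": -15,"y": 0,"z": 0,"spin": 0},{"gripper": -1,"x": 0,"y": 0,"z": 0,"spin": 0}]}}

```text
time: 12.8
eef_pos: [0.6641, -0.0453, 0.241]
tcp_rot: [0.523, 0.852, -0.0, -0.001]
contact_force: [-0.1, 0.5, -1.0]
opening: 0.996
finger_force: 0.0
```

```bash
python3 chk.py s7; python3 - <<'E'
from h import *
a=cv2.imread("pics/s7.png")[100:500]
c=read_camera("top"); P=cloud(c); cv2.imwrite("pics/s7b.png",cv2.resize(c["color"][110:210,150:290,::-1],None,fx=5.6,fy=5.6,interpolation=cv2.INTER_CUBIC))
h=cv2.cvtColor(c["color"],cv2.COLOR_RGB2HSV)
D=np.array([-.454,.891]);al=(P[...,:2]-[.592,.096])@D*1000
b=(h[...,0]>=95)&(h[...,0]<=130)&(h[...,1]>130)&(P[...,2]<.05)&(al>100)&(al<200)&(np.hypot(P[...,0]-.53,P[...,1]-.22)<.07)
print(b.sum(),np.c_[P[b]*1000,al[b]].round()[::6])
E
```

```text
cap px 52 [0.535 0.227 0.028] [122.8186936  176.14894527]
[-157.49992085   -0.22966854 -178.47140959] [ 0.29718332 -0.10272985  0.91779122] 12.85
0 []
```

View pics/s7b.png

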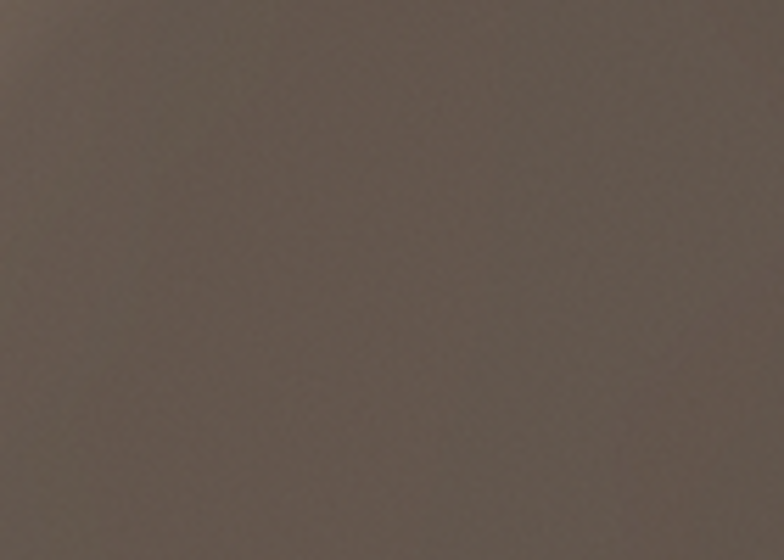

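The arm blocks the top camera here. Swing it to the right.

Request:
{"name": "step_arm", "arguments": {"commands": [{"gripper": -1,"x": -12,"y": -15,"z": 0,"spin": 0},{"gripper": -1,"x": -24,"y": -30,"z": 0,"spin": 0},{"gripper": -1,"x": -24,"y": -30,"z": 0,"spin": 0},{"gripper": -1,"x": -24,"y": -30,"z": 0,"spin": 0},{"gripper": -1,"x": -24,"y": -30,"z": 0,"spin": 0},{"gripper": -1,"x": -24,"y": -30,"z": 0,"spin": 0},{"gripper": -1,"x": -24,"y": -30,"z": 0,"spin": 0},{"gripper": -1,"x": -24,"y": -30,"z": 0,"spin": 0},{"gripper": -1,"x": -24,"y": -30,"z": 0,"spin": 0},{"gripper": -1,"x": -12,"y": -15,"z": 0,"spin": 0}]}}

```text
time: 13.9
eef_pos: [0.5199, -0.3602, 0.2426]
tcp_rot: [0.523, 0.853, -0.0, 0.0]
contact_force: [0.0, 0.1, 0.1]
opening: 1.0
finger_force: 0.0
```

```bash
python3 - <<'E'
from h import *
c=read_camera("top"); P=cloud(c); cv2.imwrite("pics/s8.png",cv2.resize(c["color"][110:210,150:290,::-1],None,fx=5.6,fy=5.6,interpolation=cv2.INTER_CUBIC))
h=cv2.cvtColor(c["color"],cv2.COLOR_RGB2HSV)
D=np.array([-.454,.891]);al=(P[...,:2]-[.592,.096])@D*1000
b=(h[...,0]>=95)&(h[...,0]<=130)&(h[...,1]>130)&(P[...,2]<.05)&(al>100)&(al<200)&(np.hypot(P[...,0]-.53,P[...,1]-.22)<.07)
print(b.sum(),np.c_[P[b]*1000,al[b]].round()[::6],get_state()["time"])
print(meas("top")[2])
E
```

```text
127 [[598. 221.  -0. 108.]
 [585. 247.  -0. 138.]
 [567. 245.   1. 144.]
 [534. 230.  29. 145.]
 [532. 229.  31. 146.]
 [530. 231.  31. 148.]
 [527. 230.  33. 149.]
 [529. 220.  27. 139.]
 [525. 220.  34. 141.]
 [524. 224.  32. 145.]
 [521. 226.  32. 148.]
 [524. 218.  21. 139.]
 [519. 220.  32. 143.]
 [517. 222.  31. 146.]
 [516. 226.  31. 151.]
 [516. 215.  28. 140.]
 [514. 219.  28. 145.]
 [512. 221.  27. 147.]
 [511. 224.  25. 151.]
 [510. 177.  11. 109.]
 [506. 185.  10. 119.]
 [476. 244.  -1. 184.]] 13.95
((589.567138671875, 96.16405487060547), (24.633228302001953, 17.978782653808594), 27.6168270111084)
```

View pics/s8.png

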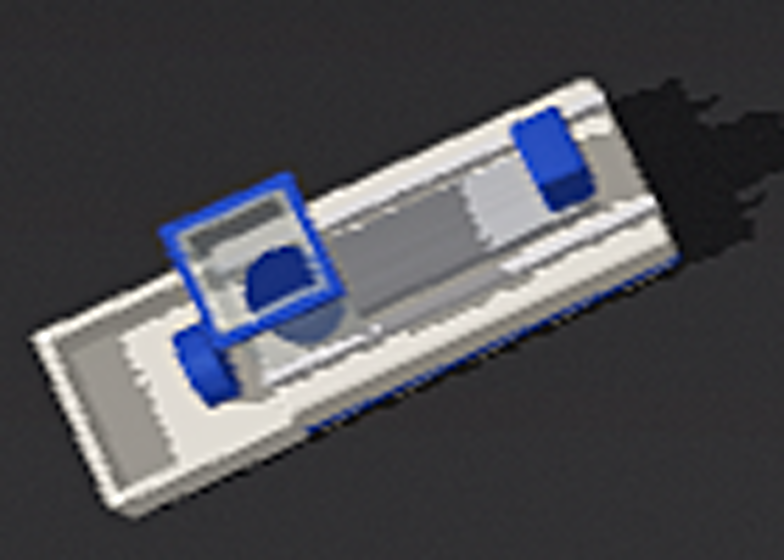

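The top view shows the knob home at (553,158). The lowest cap stands on edge inside the catch tray at (208,365), 138–151 mm along with its top at about 34 mm, so it rests on the tray floor. It has been still for seconds. The arm is clear, so I'll hand in.

```bash
python3 -c "
from plant import *
print(sign_off())"
```

```text
the job is handed in; nothing more can be done
None
```

I slid the blue knob to its end stop and let go there, and it snapped back home. The lowest blue cap is in the catch tray, standing on edge rather than flat. The arm never went near the orange slide, and I handed the job in at about 14 s.

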